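# Put the yellow sgraffito stylus away in its guard tube

## Task

Put the yellow stylus away: take the yellow stopper out of the yellow guard tube and leave it in the white tray, then take the yellow stylus from the wooden stand and push it point down into the yellow tube, against the stiff plug inside, until its brass collar sits fully home on the mouth of the tube, and let go. Leave the blue and green tools, the pot, the brush cup and the jars where they are.

Things in the scene. Friction and masses are not known exactly. Their poses are not given: they have to be found in the camera images.
- yellow_stylus: Loose stylus, 170 mm long, 60 g, hanging point down in a hole of the wooden stand. Origin on its axis at the underside of the brass collar, z up the handle. Collar 26 mm diameter, z = 0 to 8 mm; yellow round handle 20 mm diameter, z = 8 to 80 mm (grip here); steel rod 9 mm diameter, z = 0 down to -90 mm, its last 16 mm tapering to a 3 mm point.
- yellow_point (a point): Point of the yellow stylus (90 mm below its origin).
- yellow_tube: Fixed guard tube: yellow foot 70 mm diameter, 12 mm high, clear barrel 32 mm diameter, yellow collar 40 mm diameter at z = 100 to 130 mm. Upright bore 13 mm diameter, open at the top, shut at the start by the stopper. In it a black rubber plug, its top 63 to 75 mm above the table at the start, slides down under about 5 N and stays. Origin at the centre of the foot's underside, z up.
- yellow_mouth (a point): Centre of the yellow tube's mouth, at its top rim, 130 mm above the table.
- yellow_plug (a joint): How far the plug in the yellow tube has been pushed down, in m: 0 = its top 55 mm below the mouth; it is 0.035 when the stylus is fully home; at most 0.040. It starts between 0 and 0.012.
- yellow_stopper: Loose stopper, 30 g, in the mouth of the yellow tube. Origin on its axis at the underside of its flange (which rests on the mouth); z up. Flange 36 mm diameter, z = 0 to 5 mm; yellow round knob 22 mm diameter, z = 5 to 33 mm (grip it here); black rubber spigot 10.6 mm diameter, from z = 0 down to -15 mm.
- tray: White open tray, fixed, 120 x 120 mm outside, 22 mm high, walls and floor 5 mm thick. Origin at the centre of its underside.
- stand: Wooden drying stand, fixed: top plate 70 x 170 x 12 mm, upper face 115 mm above the table, on two end legs. Two 14 mm holes on its long (y) axis, 40 mm either side of the centre; the yellow and blue styluses hang in them by their collars, in either order. Origin under its centre on the table, y along its length.
- blue_stylus: Blue stylus, shaped as the yellow one, in the stand's other hole. Stays there.
- green_tube: Green guard tube, shaped as the yellow one, fixed. Origin at the centre of its underside.
- green_stylus: Green stylus, shaped as the yellow one, home in the green guard tube, its handle top 210 mm above the table. Stays there.
- blue_tube: Blue guard tube, shaped as the yellow one, fixed. Origin at the centre of its underside.
- blue_stopper: Blue stopper, shaped as the yellow one, in the mouth of the blue tube. Stays there.
- pot: Loose painted terracotta pot, 80 mm diameter at the rim, 75 mm high; origin under its centre. Bystander.
- brush_cup: Loose clear cup with brushes, 76 mm diameter, 180 mm high with the brushes; origin under its centre. Bystander.
- jar_red: Loose red paint jar, 56 mm diameter, 70 mm high; origin under its centre. Bystander.
- jar_white: Loose white paint jar with a black cap, 56 mm diameter, 70 mm high; origin under its centre. Bystander.
- jar_green: Loose green paint jar, 56 mm diameter, 70 mm high; origin under its centre. Bystander.

How it is judged:
By the outcome, as a careful person would: the job done as asked, in the order asked, and still so for the second after the job is handed in, with the robot touching nothing.
It also fails if it takes over 61 s, if anything falls off the work surface, if the arm or the gripper's body presses on something with over 40 N, if the wrist force passes 120 N, or if a joint passes its speed limit or range.

## Robot

A 7-joint arm with a two-finger parallel gripper is mounted at the origin on the work surface. World frame = base frame: x ahead of the robot, y to its left, z up, the work surface at z = 0. Lengths are in m, angles in rad, forces in N, time in s.
With the tool pointing down it reaches from about 0.425 to 1.025 m from the base axis. Payload 9.4 kg.
Tool frame: the origin (TCP) lies between the finger pads; the fingertips stand 22 mm ahead of it and the grasp point (between the pads) lies 3 mm ahead of it; z points along the fingers, y is the line along which they close (so a half turn about z gives the same grasp; the last joint's range is limited). The gripper opens to 93 mm and grips with 3 to 60 N. Pads are 15 mm wide; open, the fingers measure 128 mm over their backs; the gripper's body (75 mm by 188 mm) begins 65 mm behind the grasp point.
Start: joints at [1.265, 0.599, -0.003, 1.599, 0.002, 0.943, -0.08], TCP at [0.164, -0.706, 0.241] pointing down, gripper open.
Joint ranges: [-2.57, 2.57], [-0.35, 1.97], [-1.29, 1.29], [0.11, 2.56], [-1.05, 4.19], [0.11, 1.86], [-2.63, 2.63]. Speed limits (rad/s): [2.22, 2.22, 3.01, 3.01, 3.14, 3.14, 3.14].

## Interface

Orientations are given as [roll, pitch, yaw] about the fixed x, y, z axes, in that order (R = Rz(yaw) Ry(pitch) Rx(roll)).
In Python, from cell import robot gives the robot as it stands.
- The arm moves only by the shell command python3 -m crank 'ROWS'. ROWS is JSON, one flat list of numbers, 5 for each row, row after row: the opening, from 0 (shut) to 1 (fully open), then the shift along the tool's x, y, z scaled (see below), then the turn about the tool's z scaled (see below). A call has 1 to 5 rows; each row shifts and turns the commanded pose from where the row before left it, along the tool's axes as they then stand; what a row does not reach is not made up. The controller multiplies each number of a shift by 0.075 m and each number of a turn by 6 degrees. A row lasts 1/10 s, in which the tool goes at most 50 mm and 8.59 degrees, less where a joint would pass 70% of its speed; a pose out of reach is approached as far as the arm can. A call with a number of a shift or a turn outside -1 to 1 is refused whole. A call with a gripper value outside its range is refused whole. The fingers move at their own pace and stop on an object; the grip force is fixed at half the most. Time passes only in rows, so rows that do not move let the fingers close. It gives the time, the measured TCP pose, the force, the opening and the grip force at its end, in the units of the state.
- robot.state(): the state, without advancing time (a new reading comes with each control period).
- robot.grab_frame(name): name is "side" or "top" or "wrist"; returns a dict with "image" (400x640x3 uint8, red, green, blue), "camera_matrix" (3x3 intrinsics, pixels), "world_to_cam" (4x4, takes a point from world to camera coordinates). Camera axes: x right, y up, looking along -z (the intrinsics and any distortion apply to the point x, -y, -z); pixel columns grow to the right and rows downward; lengths in m; the calibration is good to about 2 mm. A picture is of the moment at which its call begins. There is no depth.
- robot.sign_off(): hands the job in; it is judged then, once.
Trained networks look in the newest picture that a camera, given by its name, has taken for a name from the list of things; names that differ only in an ending like _2 or _b are one class to them, and where a whole thing is asked for, a point or a joint stands for the part that bears it (a point fixed in the world has none). Each returns a list of dicts, best first, with "p" (0 to 1); they miss things now and then, are a little off and sometimes report something else, mostly with a low value. They report only what shows in the picture. A call takes as long as a camera call.
- robot.search_frame(camera, label): "xy" ([column, row] in pixels, amid what is visible of it).
The state is a dict: "t": time; "joint_pos": joint angles; "joint_velocities": joint speeds; "joint_efforts": joint torques, N m; "tcp_pos": TCP position; "orientation": TCP orientation; "wrist_force": force on the tool from outside, world axes, zero at the start; "wrist_torque": the same for the moment, N m; "opening": finger opening in m; "grip_force": force on a finger pad.
Only numpy, scipy, OpenCV 4.12 (cv2) and the standard library are available. Lean on these libraries where they do the work, as an engineer would, in place of code of your own. Each camera call takes 0.05 s, during which the arm holds its last target. There are 200 camera calls.

## Working session

There is one attempt and no reset: what is moved stays moved. The work goes in short steps, Python scripts to look and compute and a shell command to move; the robot and the scene stay as the last step left them, time stands still between calls to the robot, and variables do not carry over. Pictures are saved under pics/ and viewed, at most 12 in all, crops included, and the job is handed in when it is done.

```bash
ls; mkdir -p pics
cat > h.py <<'E'
from cell import robot
import numpy as np, cv2
def proj(f,P):
    P=np.atleast_2d(P); c=(f["world_to_cam"]@np.c_[P,np.ones(len(P))].T)[:3]
    q=f["camera_matrix"]@np.array([c[0],-c[1],-c[2]]); return (q[:2]/q[2]).T
def ray(f,uv):
    W=f["world_to_cam"];d=np.linalg.inv(f["camera_matrix"])@np.array([uv[0],uv[1],1.]);d=np.array([d[0],-d[1],-d[2]])
    R=W[:3,:3]; return -R.T@W[:3,3], R.T@d
def atz(f,uv,z):
    o,d=ray(f,uv); return o+d*(z-o[2])/d[2]
def save(f,n): cv2.imwrite(f"pics/{n}.png",f["image"][:,:,::-1])
E
python3 - <<'E'
from h import *
s=robot.state();print({k:np.round(v,3).tolist() for k,v in s.items()})
for c in("side","top"):
    f=robot.grab_frame(c);save(f,c+"0");print(c,ray(f,(320,200)),f["camera_matrix"][0,0],[k for k in f])
    for l in "yellow_stylus yellow_tube yellow_stopper tray stand blue_stylus green_tube green_stylus blue_tube blue_stopper pot brush_cup jar_red jar_white jar_green".split():
        print(l,[(np.round(d["xy"]).tolist(),round(d["p"],2)) for d in robot.search_frame(c,l)[:2]])
E
```

```text
pics
{'t': 0.0, 'joint_pos': [1.265, 0.6, -0.003, 1.6, 0.002, 0.943, -0.08], 'joint_velocities': [0.0, 0.001, 0.001, 0.0, -0.0, 0.002, -0.002], 'joint_efforts': [0.0, -76.509, 1.498, -25.236, -0.052, 0.017, 0.0], 'tcp_pos': [0.164, -0.706, 0.24], 'orientation': [-3.14, 0.0, 0.229], 'wrist_force': [0.083, -0.16, 0.024], 'wrist_torque': [0.041, -0.062, 0.026], 'grip_force': 0.0, 'opening': 0.093}
side (array([ 0.30349573, -0.56793867,  0.94765023]), array([ 0.27190348,  0.53354369, -0.80089539])) 467.03584750851024 ['image', 'camera_matrix', 'world_to_cam']
yellow_stylus [([352.0, 344.0], 0.59)]
yellow_tube [([276.0, 128.0], 0.97)]
yellow_stopper [([335.0, 188.0], 0.66), ([274.0, 99.0], 0.64)]
tray [([260.0, 206.0], 0.72), ([271.0, 260.0], 0.7)]
stand [([342.0, 341.0], 0.86), ([267.0, 258.0], 0.22)]
blue_stylus [([326.0, 305.0], 0.84)]
green_tube [([329.0, 222.0], 0.95), ([269.0, 257.0], 0.68)]
green_stylus [([339.0, 187.0], 0.72)]
blue_tube [([292.0, 174.0], 0.72), ([277.0, 99.0], 0.44)]
blue_stopper [([290.0, 144.0], 0.62)]
pot [([270.0, 258.0], 0.8)]
brush_cup [([381.0, 176.0], 0.91
[... 259 characters left out ...]
, -0.98130452])) 500.7761620715564 ['image', 'camera_matrix', 'world_to_cam']
yellow_stylus [([482.0, 246.0], 0.66)]
yellow_tube [([196.0, 200.0], 0.92)]
yellow_stopper [([176.0, 193.0], 0.46)]
tray [([278.0, 254.0], 0.56)]
stand [([451.0, 252.0], 0.6)]
blue_stylus [([445.0, 247.0], 0.64), ([340.0, 186.0], 0.37)]
green_tube [([334.0, 202.0], 0.83)]
green_stylus [([343.0, 188.0], 0.54)]
blue_tube [([261.0, 212.0], 0.97), ([441.0, 247.0], 0.52)]
blue_stopper [([441.0, 247.0], 0.68), ([253.0, 202.0], 0.5)]
pot []
brush_cup [([319.0, 137.0], 0.92)]
jar_red [([392.0, 146.0], 0.56), ([240.0, 140.0], 0.34)]
jar_white [([178.0, 248.0], 0.69)]
jar_green [([239.0, 141.0], 0.79), ([341.0, 188.0], 0.7)]
```

View pics/side0.png

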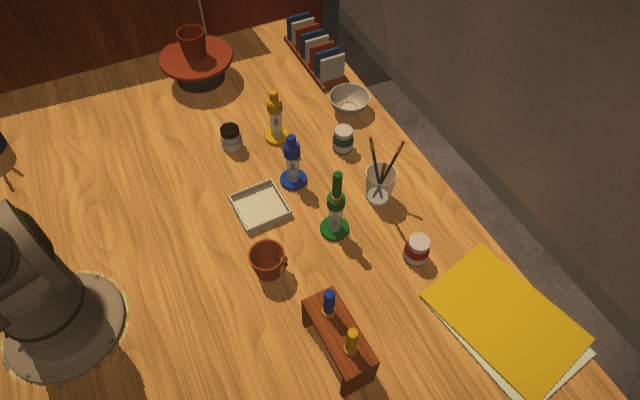

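View pics/top0.png

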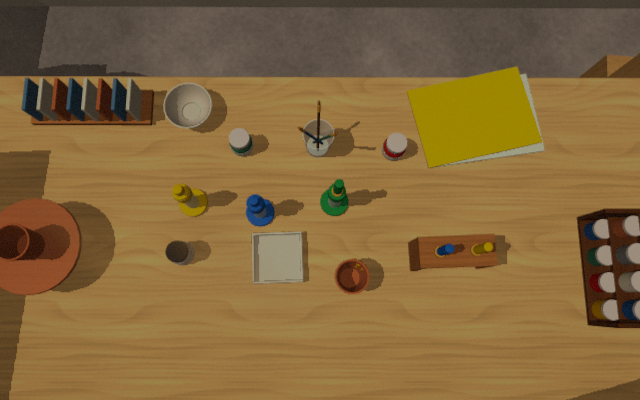

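The yellow tube with stopper is at side (276,120) and top (190,197). The yellow stylus is at side (352,342) and top (484,247), with blue nearer the centre. The tray is at top (278,258). Next I'll fit axis positions from the colour masks.

```bash
cat > fit.py <<'E'
from h import *
from scipy.optimize import minimize
def circ(x,y,z,r,n=24):
    a=np.linspace(0,2*np.pi,n,False); return np.c_[x+r*np.cos(a),y+r*np.sin(a),np.full(n,z)]
def sil(f,xy,segs,S=4):
    m=np.zeros((400*S,640*S),np.uint8)
    for z0,z1,r in segs:
        p=proj(f,np.r_[circ(*xy,z0,r),circ(*xy,z1,r)])
        cv2.fillConvexPoly(m,cv2.convexHull(np.round((p+.5)*S-.5).astype(np.int32)),1)
    return cv2.resize(m.astype(np.float32),(640,400),interpolation=cv2.INTER_AREA)
def mask(f,col):
    h=cv2.cvtColor(f["image"],cv2.COLOR_RGB2HSV); H,S,V=cv2.split(h)
    lo,hi=dict(yellow=(20,33),blue=(105,130),green=(45,90))[col]
    return ((H>=lo)&(H<=hi)&(S>(190 if col=="yellow" else 120))).astype(np.float32)
def fit(fs,xy,segs,col):
    ms=[cv2.GaussianBlur(mask(f,col),(0,0),.7) for f in fs]
    def cost(q):
        t=0
        for f,m in zip(fs,ms):
            s=cv2.GaussianBlur(sil(f,q,segs),(0,0),.7); roi=cv2.dilate(sil(f,xy,segs),np.ones((13,13)))>0
            t+=((s-m)**2)[roi].sum()
        return t
    r=minimize(cost,xy,method="Nelder-Mead",options=dict(initial_simplex=np.array([xy,[xy[0]+.008,xy[1]],[xy[0],xy[1]+.008]]),xatol=2e-4))
    return r.x,r.fun,[m.sum() for m in ms]
T=[(0,.012,.035),(.1,.13,.02),(.13,.135,.018),(.135,.163,.011)]
Y=[(.123,.195,.010)]
E
python3 - <<'E'
from fit import *
fs=[robot.grab_frame(c) for c in("side","top")]
t0=atz(fs[1],(194,204),.006)[:2]; s0=atz(fs[1],(484,247),.16)[:2]; b0=atz(fs[1],(447,249),.16)[:2]
for n,x,g,c in(("tube",t0,T,"yellow"),("stylus",s0,Y,"yellow"),("blue stylus",b0,Y,"blue"),("bluetube",atz(fs[1],(260,213),.006)[:2],T,"blue"),("greentube",atz(fs[1],(334,203),.006)[:2],T[:2]+[(.138,.21,.01)],"green")):
    for F in (fs,fs[:1],fs[1:]):
        r=fit(F,x,g,c);print(n,np.round(x,3),np.round(r[0],4),np.round(r[1],1),r[2])
for uv in[(253,233),(302,233),(303,284),(253,284)]: print("tray",atz(fs[1],uv,.022).round(3))
for uv in[(411,236),(497,234),(497,266),(411,269)]: print("stand",atz(fs[1],uv,.115).round(3))
a=np.vstack([f["image"][int(p[1])-35:int(p[1])+35,int(p[0])-40:int(p[0])+40] for f in fs for p in [proj(f,[*t0,.08])[0]]])
E
```

```text
tube [0.609 0.312] [0.6137 0.3151] 583.6 [np.float32(13492.449), np.float32(10092.0)]
tube [0.609 0.312] [0.6159 0.3247] 452.4 [np.float32(13492.449)]
tube [0.609 0.312] [0.6138 0.3148] 115.7 [np.float32(10092.0)]
stylus [ 0.488 -0.34 ] [ 0.486  -0.3353] 174.0 [np.float32(13492.449), np.float32(10092.0)]
stylus [ 0.488 -0.34 ] [ 0.4881 -0.3337] 168.9 [np.float32(13492.449)]
stylus [ 0.488 -0.34 ] [ 0.4858 -0.3355] 3.0 [np.float32(10092.0)]
blue stylus [ 0.484 -0.261] [ 0.4832 -0.2563] 189.8 [np.float32(327.0), np.float32(1030.0)]
blue stylus [ 0.484 -0.261] [ 0.4857 -0.2523] 170.5 [np.float32(327.0)]
blue stylus [ 0.484 -0.261] [ 0.4832 -0.2575] 16.9 [np.float32(1030.0)]
bluetube [0.587 0.15 ] [0.5901 0.1511] 614.8 [np.float32(327.0), np.float32(1030.0)]
bluetube [0.587 0.15 ] [0.5912 0.1553] 525.6 [np.float32(327.0)]
bluetube [0.587 0.15 ] [0.5893 0.1501] 78.9 [np.float32(1030.0)]
greentube [ 0.612 -0.032] [ 0.616  -0.0306] 719.8 [np.float32(442.0), np.float32(677.0)]
greentube [ 0.612 -0.032] [ 0.6166 -0.0293] 593.5 [np.float32(442.0)]
greentube [ 0.612 -0.032] [ 0.6153 -0.0315] 116.7 [np.float32(677.0)]
tray [0.536 0.164 0.022]
tray [0.536 0.047 0.022]
tray [0.415 0.044 0.022]
tray [0.415 0.162 0.022]
stand [ 0.517 -0.196  0.115]
stand [ 0.522 -0.387  0.115]
stand [ 0.451 -0.382  0.115]
stand [ 0.445 -0.193  0.115]
```

```bash
python3 -m crank '[1,0,0,-0.66,1, 1,0,0,-0.66,1, 1,0,0,0,0.19, 1,0.435,-0.488,0,0, 1,0.435,-0.488,0,0]'; python3 -m crank '[1,0.435,-0.488,0,0, 1,0.435,-0.488,0,0, 1,0.435,-0.488,0,0, 1,0.435,-0.488,0,0, 1,0.435,-0.488,0,0]'; python3 -m crank '[1,0.435,-0.488,0,0, 1,0.435,-0.488,0,0, 1,0.435,-0.488,0,0,1,0,0,0,0,1,0,0,0,0]'
python3 - <<'E'
from h import *
f=robot.grab_frame("wrist");save(f,"w1");s=robot.state();print(s["tcp_pos"],s["orientation"],s["joint_pos"],ray(f,(320,200)))
print(proj(f,[.486,-.3355,.195]))
print(robot.search_frame("wrist","yellow_stylus")[:2])
E
```

```text
t: 2.2
tcp_pos: [0.2293, -0.6328, 0.3396]
orientation: [3.141, 0.0, -0.003]
wrist_force: [0.8, -0.1, -0.1]
opening: 0.0931
grip_force: 0.0
t: 2.7
tcp_pos: [0.394, -0.4484, 0.3398]
orientation: [3.141, -0.0, -0.0]
wrist_force: [-0.2, 0.3, -0.0]
opening: 0.0927
grip_force: 0.0
t: 3.2
tcp_pos: [0.4916, -0.3392, 0.3395]
orientation: [3.141, -0.0, 0.003]
wrist_force: [-0.1, -1.3, 0.5]
opening: 0.0932
grip_force: 0.0
[ 0.49056317 -0.3406199   0.33954333] [ 3.14104870e+00  3.60653288e-04 -9.94013383e-05] [ 0.53665662  0.34752322 -0.03449886  1.78284293  0.01462633  1.01151821
 -1.07443839] (array([ 0.57703535, -0.33773914,  0.48508681]), array([-0.29971672,  0.009716  , -0.95402946]))
[[320.81261319 199.89565397]]
[{'xy': [322.2, 186.6], 'p': 0.6}]
```

View pics/w1.png

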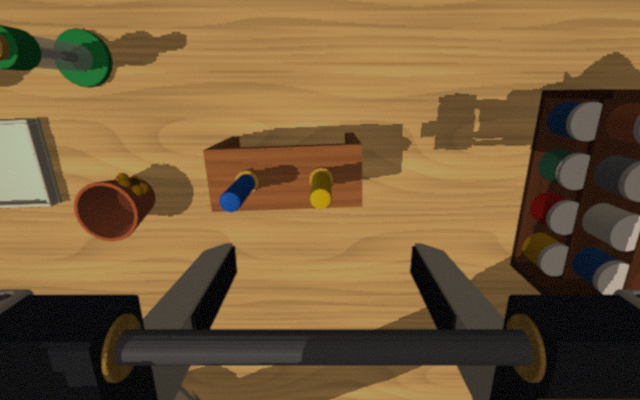

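The wrist view shows the yellow stylus, its handle top at (321,199) against a prediction of (320.8,199.9), so the position is good. Continuing to the tube.

```bash
python3 - <<'E'
from fit import *
f=robot.grab_frame("wrist");print(fit([f],np.array([.486,-.3355]),Y,"yellow"))
E
python3 -m crank '[0.5,0.11,-0.62,0,0, 0.5,0.11,-0.62,0,0, 0.5,0.11,-0.62,0,0, 0.5,0.11,-0.62,0,0, 0.5,0.11,-0.62,0,0]'; python3 -m crank '[0.5,0.11,-0.62,0,0, 0.5,0.11,-0.62,0,0, 0.5,0.11,-0.62,0,0, 0.5,0.11,-0.62,0,0, 0.5,0.11,-0.62,0,0]';python3 -m crank '[0.5,0.11,-0.62,0,0, 0.5,0.11,-0.62,0,0, 0.5,0.11,-0.62,0,0, 0.5,0.11,-0.62,0,0, 0.5,0,0,0,0]'
python3 - <<'E'
from fit import *
f=robot.grab_frame("wrist");save(f,"w2");s=robot.state();print(s["tcp_pos"],s["orientation"],s["joint_pos"])
x=np.array([.6138,.3148]);print(proj(f,[*x,.163]),proj(f,[*x,0]))
print(fit([f],x,T,"yellow"),fit([f],x,T[2:],"yellow"))
E
```

```text
(array([ 0.48756746, -0.33487802]), np.float64(28.445415496826172), [np.float32(1612.3722)])
t: 3.85
tcp_pos: [0.5318, -0.1079, 0.3398]
orientation: [3.141, -0.0, -0.004]
wrist_force: [0.1, -0.5, -0.1]
opening: 0.0573
grip_force: 0.0
t: 4.35
tcp_pos: [0.5741, 0.1246, 0.3398]
orientation: [3.141, -0.001, -0.004]
wrist_force: [-0.1, -0.5, 0.6]
opening: 0.0465
grip_force: 0.0
t: 4.85
tcp_pos: [0.6063, 0.3166, 0.3387]
orientation: [-3.138, 0.001, 0.005]
wrist_force: [0.5, 0.4, 0.5]
opening: 0.0465
grip_force: 0.0
[0.60667395 0.31277492 0.33869723] [-3.14087668e+00  1.06250740e-03  2.17281925e-03] [-0.41714911  0.47233807 -0.21842309  1.5825897   0.10954877  1.09923877
 -2.23088729]
[[327.55447564 176.79323036]] [[326.69367633 149.30158593]]
(array([0.61438636, 0.31697318]), np.float64(179.22726440429688), [np.float32(2440.9243)]) (array([0.61719969, 0.31750407]), np.float64(289.7078552246094), [np.float32(2440.9243)])
```

View pics/w2.png

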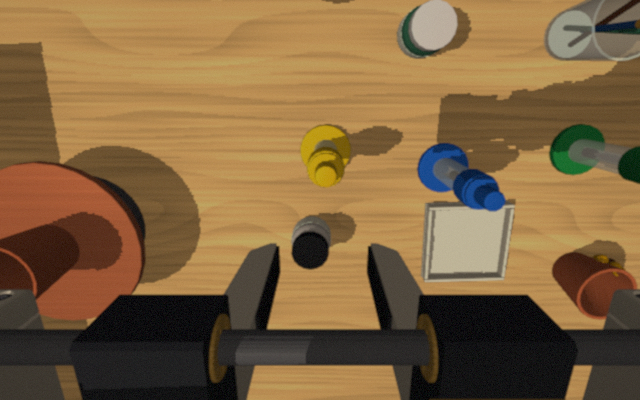

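The wrist view shows the yellow stopper at (325,175), close to the prediction (327.5,177). The tube axis is near (0.614, 0.316). Descending to the knob.

```bash
python3 -m crank '[0.5,0.1,-0.045,0.4,0, 0.5,0,0,0.65,0, 0.5,0,0,0.65,0, 0.5,0,0,0.65,0, 0.5,0,0,0.02,0]';python3 -m crank '[0,0,0,0,0,0,0,0,0,0,0,0,0,0,0,0,0,0,0,0,0,0,0,0,0]'
```

```text
t: 5.4
tcp_pos: [0.612, 0.3092, 0.1559]
orientation: [3.135, 0.009, -0.003]
wrist_force: [-1.3, 0.0, 0.1]
opening: 0.0463
grip_force: 0.0
t: 5.9
tcp_pos: [0.6153, 0.3143, 0.1644]
orientation: [-3.14, -0.003, -0.001]
wrist_force: [-1.3, -0.1, 8.5]
opening: 0.021
grip_force: 30.0
```

```bash
python3 -m crank '[0,0,0,-0.1,0,0,0,0,-0.2,0,0,0,0,-0.3,0,0,0,0,-0.6,0,0,0,0,-0.6,0]'; python3 -m crank '[0,0,0,-0.3,0,0,0,0,0,0,0,0,0,0,0]'
python3 - <<'E'
from h import *
f=robot.grab_frame("top");save(f,"t3");s=robot.state();print(s["tcp_pos"],s["wrist_force"],s["opening"])
f2=robot.grab_frame("side")
a=np.hstack([cv2.resize(f["image"][150:250,130:230],(380,380)),cv2.resize(f2["image"][50:170,215:335],(380,380))])
cv2.imwrite("pics/c3.png",a[:,:,::-1])
E
```

```text
t: 6.4
tcp_pos: [0.6136, 0.3138, 0.2991]
orientation: [3.141, 0.001, -0.0]
wrist_force: [0.4, 0.3, 0.1]
opening: 0.0211
grip_force: 30.0
t: 6.7
tcp_pos: [0.6139, 0.3139, 0.3204]
orientation: [-3.141, -0.001, -0.0]
wrist_force: [-0.1, -0.5, 0.3]
opening: 0.0216
grip_force: 30.0
[0.6136281  0.31367723 0.3191267 ] [-0.34046799 -0.04424465 -0.88251092] 0.02137101092838487
```

View pics/c3.png

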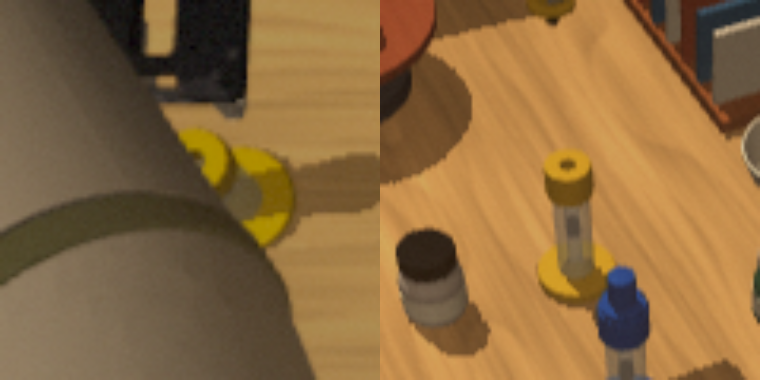

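The stopper is out and held; the tube mouth is open. The side crop shows the bore at about (568,163). Taking the stopper to the tray.

```bash
python3 -m crank '[0,-0.33,0.475,0,0,0,-0.33,0.475,0,0,0,-0.33,0.475,0,0,0,-0.33,0.475,0,0,0,-0.33,0.475,0,0]'; python3 -m crank '[0,-0.33,0.475,0,0,0,0,0,0.6,0,0,0,0,0.6,0,0,0,0,0.6,0,0,0,0,0.6,0]'; python3 -m crank '[0,0,0,0.5,0,0,0,0,0.35,0,0,0,0,0.15,0,0,0,0,0,0,0,0,0,0,0]'
python3 - <<'E'
from h import *
f=robot.grab_frame("side");print("mouth",atz(f,(274.4,101.5),.13));s=robot.state();print(s["tcp_pos"],s["wrist_force"])
cv2.imwrite("pics/c4.png",cv2.resize(f["image"][120:280,180:340,::-1],(480,480)))
E
```

```text
t: 7.3
tcp_pos: [0.4886, 0.1344, 0.318]
orientation: [3.141, 0.003, -0.0]
wrist_force: [0.4, -0.6, 1.2]
opening: 0.0212
grip_force: 30.0
t: 7.8
tcp_pos: [0.4648, 0.1, 0.1374]
orientation: [-3.142, 0.001, -0.001]
wrist_force: [1.0, 0.4, -0.4]
opening: 0.021
grip_force: 30.0
t: 8.3
tcp_pos: [0.4656, 0.1004, 0.0648]
orientation: [3.141, 0.0, -0.001]
wrist_force: [0.1, 0.2, -0.6]
opening: 0.0215
grip_force: 30.0
mouth [0.61569803 0.31448593 0.13      ]
[0.46598136 0.10043475 0.06526045] [-0.02370419  0.09981848  0.08583648]
```

View pics/c4.png

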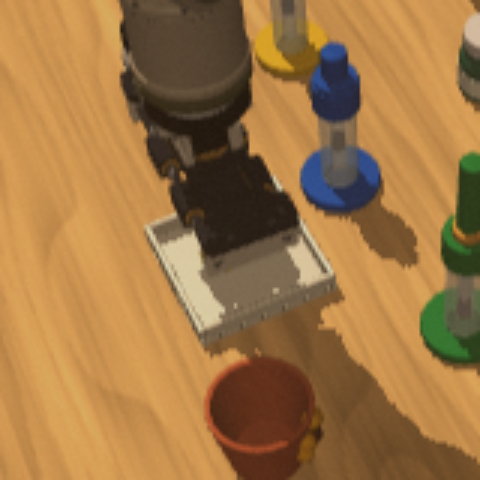

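The gripper is centred over the tray, clear of everything. The side-view mouth is (0.6157, 0.3145), agreeing with the fit. Releasing.

```bash
python3 -m crank '[0,0,0,0.08,0,0,0,0,0,0,0.4,0,0,0,0,0.4,0,0,0,0,0.4,0,0,0,0]'; python3 -m crank '[0.4,0,0,-0.2,0,0.4,0,0,-0.6,0,0.4,0,0,-0.6,0,0.4,0,0,-0.6,0,0.4,0,0,-0.6,0]'; python3 -m crank '[0.4,0,0,-0.6,0,0.4,0,0,-0.6,0,0.4,0,0,0,0]'
python3 - <<'E'
from h import *
f=robot.grab_frame("side");s=robot.state();print(s["tcp_pos"],s["opening"])
g=robot.grab_frame("wrist")
cv2.imwrite("pics/c5.png",np.hstack([cv2.resize(f["image"][120:280,180:340,::-1],(300,300)),cv2.resize(g["image"][:,:,::-1],(480,300))]))
E
```

```text
t: 8.85
tcp_pos: [0.4657, 0.1003, 0.0586]
orientation: [-3.141, -0.0, -0.001]
wrist_force: [-0.1, -1.0, -0.1]
opening: 0.0365
grip_force: 0.0
t: 9.35
tcp_pos: [0.4651, 0.1002, 0.2554]
orientation: [-3.141, 0.0, -0.0]
wrist_force: [1.1, 0.4, -0.6]
opening: 0.0375
grip_force: 0.0
t: 9.65
tcp_pos: [0.4676, 0.1011, 0.3489]
orientation: [-3.139, -0.009, -0.001]
wrist_force: [-0.6, -0.3, -0.8]
opening: 0.037
grip_force: 0.0
[0.4665426  0.10059637 0.34608427] 0.037595431540988496
```

View pics/c5.png

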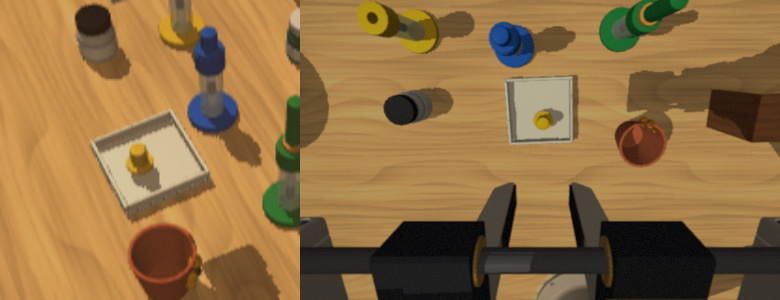

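The stopper is in the tray. Now to the stylus.

```bash
python3 -m crank '[0.4,0.028,0.58,0,0,0.4,0.028,0.58,0,0,0.4,0.028,0.58,0,0,0.4,0.028,0.58,0,0,0.4,0.028,0.58,0,0]';python3 -m crank '[0.4,0.028,0.58,0,0,0.4,0.028,0.58,0,0,0.4,0.028,0.58,0,0,0.4,0.028,0.58,0,0,0.4,0.028,0.58,0,0]';python3 -m crank '[0.4,0,0,0.6,0,0.4,0,0,0.4,0,0.4,0,0,0,0,0.4,0,0,0,0]'
python3 - <<'E'
from fit import *
f=robot.grab_frame("wrist");save(f,"w6");s=robot.state();print(s["tcp_pos"],s["opening"])
for x in ([.4865,-.335],):
  print(fit([f],np.array(x),Y,"yellow"))
t=robot.grab_frame("side")
E
```

```text
t: 10.25
tcp_pos: [0.475, -0.1187, 0.3416]
orientation: [-3.141, 0.003, -0.0]
wrist_force: [0.9, 0.6, -0.4]
opening: 0.0372
grip_force: 0.0
t: 10.75
tcp_pos: [0.4855, -0.336, 0.3412]
orientation: [-3.14, 0.003, -0.0]
wrist_force: [0.6, -0.3, 0.5]
opening: 0.0372
grip_force: 0.0
t: 11.15
tcp_pos: [0.486, -0.3342, 0.2674]
orientation: [-3.14, 0.003, -0.0]
wrist_force: [0.1, 0.1, -0.1]
opening: 0.0372
grip_force: 0.0
[ 0.4866897  -0.33451934  0.26867232] 0.037582724400535165
(array([ 0.48783572, -0.33469652]), np.float64(67.4281005859375), [np.float32(2151.186)])
```

View pics/w6.png

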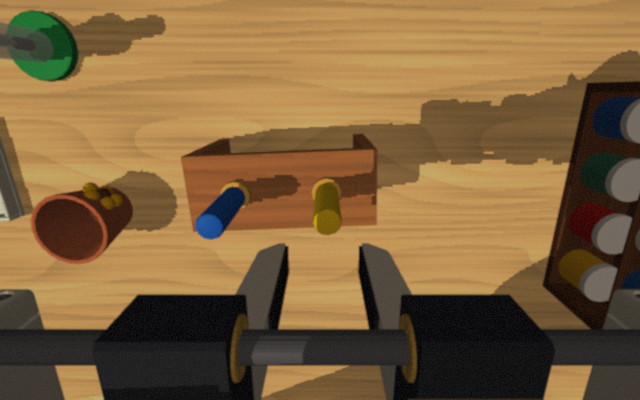

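The stylus (327,205) sits midway between the fingers. Descending and gripping.

```bash
python3 -m crank '[0.4,0,0,0.6,0,0.4,0,0,0.5,0,0.4,0,0,0.23,0,0.4,0,0,0,0,0,0,0,0,0]';python3 -m crank '[0,0,0,0,0,0,0,0,0,0,0,0,0,0,0,0,0,0,0,0]'
```

```text
t: 11.75
tcp_pos: [0.4872, -0.335, 0.1701]
orientation: [3.141, -0.002, -0.0]
wrist_force: [-0.3, -0.5, 0.8]
opening: 0.0327
grip_force: 0.0
t: 12.15
tcp_pos: [0.4872, -0.3351, 0.1704]
orientation: [3.14, -0.003, -0.001]
wrist_force: [-0.3, 1.0, 7.3]
opening: 0.0196
grip_force: 30.0
```

```bash
python3 -m crank '[0,0,0,-0.2,0,0,0,0,-0.6,0,0,0,0,-0.6,0,0,0,0,-0.6,0,0,0,0,-0.6,0]';python3 -m crank '[0,0,0,-0.2,0,0,0.132,-0.62,0,0,0,0.132,-0.62,0,0,0,0.132,-0.62,0,0,0,0.132,-0.62,0,0]';python3 -m crank '[0,0.132,-0.62,0,0,0,0.132,-0.62,0,0,0,0.132,-0.62,0,0,0,0.132,-0.62,0,0,0,0.132,-0.62,0,0]';python3 -m crank '[0,0.1,-0.62,0,0,0,0.1,-0.62,0,0,0,0.1,-0.62,0,0,0,0.1,-0.62,0,0,0,0,0,0,0]';python3 -m crank '[0,0,0,0,0]'
python3 - <<'E'
from fit import *
s=robot.state();print(s["tcp_pos"],s["orientation"],s["opening"],s["joint_pos"])
f=robot.grab_frame("side");w=robot.grab_frame("wrist")
p=proj(f,np.array(s["tcp_pos"])-[0,0,.145])[0];print("pred tip side",p,"wrist",proj(w,np.array(s["tcp_pos"])-[0,0,.145]),"mouth side",proj(f,[.6148,.3145,.13]),"wrist",proj(w,[.6148,.3145,.13]))
x,y=p.astype(int);save(f,"s7");print(f["image"].shape)
y0=max(0,y-60);c=f["image"][y0:y0+120,x-60:x+60,::-1];print("crop origin",x-60,y0)
cv2.imwrite("pics/c7.png",np.hstack([cv2.resize(c,(300,300),interpolation=cv2.INTER_CUBIC),cv2.resize(w["image"][:,:,::-1],(480,300))]))
E
```

```text
t: 12.65
tcp_pos: [0.4859, -0.3345, 0.3663]
orientation: [3.141, -0.001, -0.001]
wrist_force: [0.3, -1.0, -0.4]
opening: 0.0195
grip_force: 30.0
t: 13.15
tcp_pos: [0.5259, -0.147, 0.3795]
orientation: [3.141, -0.001, -0.001]
wrist_force: [0.6, -0.3, -0.5]
opening: 0.0194
grip_force: 30.0
t: 13.65
tcp_pos: [0.5756, 0.0856, 0.3795]
orientation: [-3.142, -0.001, -0.001]
wrist_force: [1.0, -0.2, -1.0]
opening: 0.0189
grip_force: 30.0
t: 14.15
tcp_pos: [0.6043, 0.2777, 0.3785]
orientation: [-3.138, 0.001, 0.008]
wrist_force: [-0.1, 0.1, -0.6]
opening: 0.0198
grip_force: 30.0
t: 14.25
tcp_pos: [0.6054, 0.2708, 0.3785]
orientation: [3.141, 0.0, 0.002]
wrist_force: [0.4, -0.7, -1.1]
opening: 0.0199
grip_force: 30.0
[0.60535318 0.27084044 0.37853819] [3.14138139e+00 3.43100345e-04 1.74848475e-03] 0.0198860035270422 [-0.3621593   0.41815915 -0.21614966  1.57378626  0.09512004  1.16038
 -2.16732151]
pred tip side [274.57025457  80.36179358] wrist [[323.06553871 193.9081116 ]] mouth side [[274.07834171 101.59793011]] wrist [[285.30958893 160.72703541]]
(400, 640, 3)
crop origin 214 20
```

View pics/c7.png

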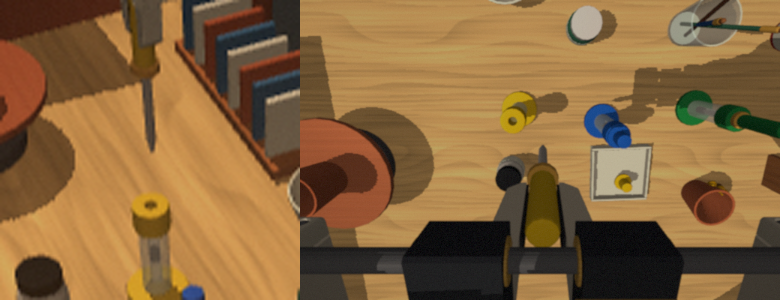

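Stylus held straight: the tip is at side (274.4,80.8) against a predicted (274.6,80.4), and the mouth matches at wrist (284,160). Moving over the mouth.

```bash
python3 -m crank '[0,0.127,-0.583,0,0,0,0,0,0.6,0,0,0,0,0.58,0,0,0,0,0,0,0,0,0,0,0]';python3 -m crank '[0,0,0,0,0]'
python3 - <<'E'
from fit import *
s=robot.state();print(s["tcp_pos"],s["orientation"])
f=robot.grab_frame("side");w=robot.grab_frame("wrist")
C=[]
for g in(f,w):
    t=proj(g,np.array(s["tcp_pos"])-[0,0,.145])[0];m=proj(g,[.6148,.3145,.13])[0]
    x,y=(m-30).astype(int);y-=8;print("tip",t,"mouth",m,"origin",x,y)
    C.append(cv2.resize(g["image"][y:y+60,x:x+60,::-1],(390,390),interpolation=cv2.INTER_CUBIC))
cv2.imwrite("pics/c8.png",np.hstack(C))
E
```

```text
t: 14.85
tcp_pos: [0.6159, 0.312, 0.291]
orientation: [3.141, 0.0, -0.002]
wrist_force: [-0.5, 0.6, 0.3]
opening: 0.0195
grip_force: 30.0
t: 14.95
tcp_pos: [0.6167, 0.3131, 0.293]
orientation: [-3.14, -0.003, -0.002]
wrist_force: [0.9, -0.1, -0.4]
opening: 0.0198
grip_force: 30.0
[0.61665702 0.31313113 0.29300484] [-3.13995582e+00 -3.22077605e-03 -2.09999633e-03]
tip [274.47236015  96.32036504] mouth [274.07834171 101.59793011] origin 244 63
tip [325.71832749 194.07455411] mouth [324.1695686 190.5684667] origin 294 152
```

View pics/c8.png

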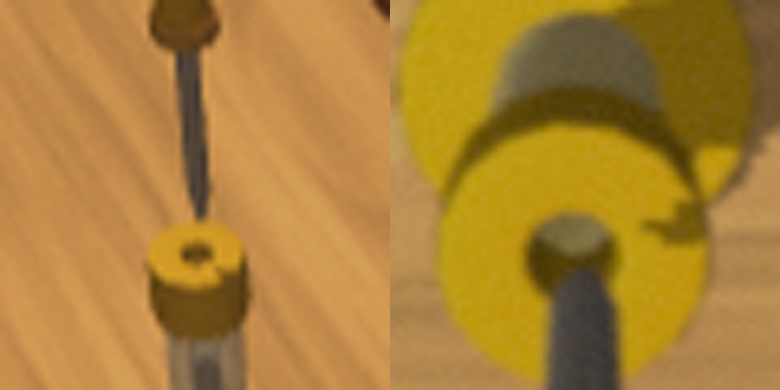

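Run:
```python
from fit import *
from scipy.optimize import least_squares
s=robot.state();print(s["tcp_pos"])
F=[robot.grab_frame(c) for c in("side","wrist")]
m=np.array([.6148,.3145,.13]);obs=[(.6,-5.5),(1.4,1.5)]
def r(d): return np.r_[np.ravel([proj(f,m+d)[0]-proj(f,m)[0]-o for f,o in zip(F,obs)]),(d[2]-.018)/.0015]
q=least_squares(r,[0,0,.018],x_scale=.01);print(q.x,q.fun)
```

```text
[0.61640969 0.31351568 0.29287379]
[ 0.00355189 -0.00117713  0.01794007] [ 0.37670234  0.00573551 -0.05117718  0.12247338 -0.03995365]
```

```bash
python3 -m crank '[0,-0.035,-0.015,0,0,0,0,0,0.2,0,0,0,0,0.15,0,0,0,0,0.1,0,0,0,0,0,0]'; python3 -m crank '[0,0,0,0,0]';python3 -m crank '[0,0,0,0.15,0,0,0,0,0.15,0,0,0,0,0,0]'
```

```text
t: 15.65
tcp_pos: [0.6125, 0.3144, 0.2544]
orientation: [3.141, 0.002, -0.0]
wrist_force: [0.0, -0.2, -2.0]
opening: 0.0197
grip_force: 30.0
t: 15.75
tcp_pos: [0.6127, 0.3146, 0.2558]
orientation: [3.141, 0.001, -0.001]
wrist_force: [0.1, -0.7, -1.1]
opening: 0.0193
grip_force: 30.0
t: 16.05
tcp_pos: [0.6124, 0.3144, 0.2319]
orientation: [3.141, 0.001, -0.0]
wrist_force: [1.4, 0.2, -0.6]
opening: 0.0193
grip_force: 30.0
```

In the bore (tip 43 mm deep) with only a light side force. Nudging +x 1 mm and pushing down.

```bash
python3 -m crank '[0,0.013,0,0.13,0,0,0,0,0.13,0,0,0,0,0.1,0,0,0,0,0,0]';python3 -m crank '[0,0,0,0.1,0,0,0,0,0.08,0,0,0,0,0,0]'
```

```text
t: 16.45
tcp_pos: [0.6134, 0.3145, 0.2057]
orientation: [3.141, 0.001, -0.0]
wrist_force: [0.9, 0.4, -0.5]
opening: 0.0197
grip_force: 30.0
t: 16.75
tcp_pos: [0.6135, 0.3146, 0.1928]
orientation: [3.141, 0.0, -0.0]
wrist_force: [0.5, 1.1, 0.8]
opening: 0.0194
grip_force: 30.0
```

```bash
python3 -m crank '[0,0,0,0.06,0]'
python3 - <<'E'
from fit import *
s=robot.state();print(s["tcp_pos"],s["wrist_force"])
f=robot.grab_frame("side");w=robot.grab_frame("wrist");C=[]
for g,h in((f,50),(w,60)):
    x,y=(proj(g,[.6148,.3145,.12])[0]-h/2).astype(int);print(x,y,proj(g,[.6148,.3145,.13]),proj(g,[.6148,.3145,s["tcp_pos"][2]-.0555]))
    C.append(cv2.resize(g["image"][y:y+h,x:x+h,::-1],(390,390),interpolation=cv2.INTER_CUBIC))
cv2.imwrite("pics/c9.png",np.hstack(C))
E
```

```text
t: 16.85
tcp_pos: [0.6139, 0.3147, 0.1893]
orientation: [-3.141, -0.001, -0.001]
wrist_force: [-1.2, -0.1, 5.2]
opening: 0.0195
grip_force: 30.0
[0.61385062 0.31471402 0.18933928] [-1.18930931 -0.08989118  5.19409807]
249 79 [[274.07834171 101.59793011]] [[273.97634186 100.45953307]]
295 194 [[325.78432667 230.13154955]] [[325.82103498 232.480442  ]]
```

View pics/c9.png

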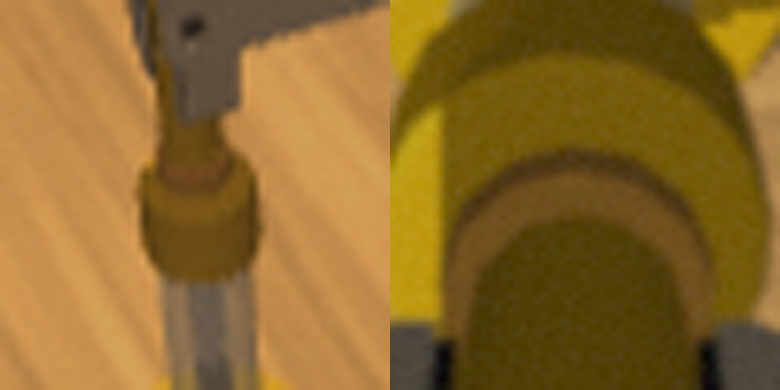

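The brass collar is a few mm above the mouth and the plug pushes back with about 5 N. Pressing on in small steps until the force rises.

```bash
python3 -m crank '[0,0,0,0.03,0,0,0,0,0.03,0]';python3 -m crank '[0,0,0,0.02,0,0,0,0,0,0]';python3 -m crank '[0,0,0,0.02,0,0,0,0,0,0]'
```

```text
t: 17.15
tcp_pos: [0.6139, 0.3147, 0.1854]
orientation: [-3.141, -0.001, -0.001]
wrist_force: [-6.6, -4.8, 28.4]
opening: 0.0194
grip_force: 30.0
t: 17.35
tcp_pos: [0.6139, 0.3147, 0.1854]
orientation: [-3.141, -0.002, -0.001]
wrist_force: [-6.6, -3.5, 22.2]
opening: 0.0194
grip_force: 30.0
t: 17.55
tcp_pos: [0.6142, 0.3147, 0.1851]
orientation: [-3.141, -0.003, -0.001]
wrist_force: [-7.6, -4.6, 30.9]
opening: 0.0196
grip_force: 30.0
```

Hard stop at TCP z = 0.185, where the collar should seat, at about 30 N. Releasing and withdrawing.

```bash
python3 -m crank '[0.4,0,0,0,0,0.4,0,0,0,0,0.4,0,0,0,0,0.4,0,0,0,0]';python3 -m crank '[0.4,0,0,-0.2,0,0.4,0,0,-0.5,0,0.4,0,0,-0.6,0,0.4,0,0,-0.6,0,0.4,0,0,0,0]'
python3 - <<'E'
from fit import *
s=robot.state();print(s["tcp_pos"],s["wrist_force"],s["opening"])
f=robot.grab_frame("side");w=robot.grab_frame("wrist");C=[]
x,y=(proj(f,[.6148,.3145,.15])[0]-30).astype(int);print(x,y,proj(f,[.6148,.3145,.13]),proj(f,[.6148,.3145,.21]))
C=[cv2.resize(f["image"][y:y+60,x:x+60,::-1],(300,300),interpolation=cv2.INTER_CUBIC),cv2.resize(w["image"][:,:,::-1],(480,300))]
cv2.imwrite("pics/c10.png",np.hstack(C))
print(fit([w],np.array([.6148,.3145]),[(.138,.21,.01)]+T[:2],"yellow"))
E
```

```text
t: 17.95
tcp_pos: [0.6135, 0.3145, 0.1806]
orientation: [3.141, 0.001, -0.001]
wrist_force: [-0.4, -0.7, -0.3]
opening: 0.0365
grip_force: 0.0
t: 18.45
tcp_pos: [0.6158, 0.3162, 0.3319]
orientation: [-3.136, -0.009, -0.001]
wrist_force: [0.1, 0.9, 0.1]
opening: 0.0371
grip_force: 0.0
[0.61582782 0.3162417  0.33189629] [0.09910933 0.88947322 0.09216321] 0.037107851167918884
243 65 [[274.07834171 101.59793011]] [[271.8401593   76.61808758]]
(array([0.6149423 , 0.31754913]), np.float64(422.02703857421875), [np.float32(3150.5698)])
```

View pics/c10.png

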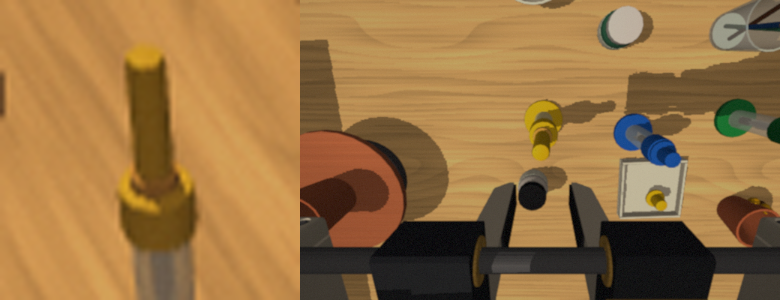

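The handle top shows at side (272,76.4) against a predicted (271.8,76.6) for fully home. The stopper is in the tray and the gripper is clear.

```bash
python3 -m crank '[0.4,0,0,0,0,0.4,0,0,0,0]'; python3 -c "from cell import robot; print(robot.sign_off())"
```

```text
t: 18.75
tcp_pos: [0.6132, 0.3143, 0.3225]
orientation: [3.14, 0.002, -0.0]
wrist_force: [0.2, -0.8, -0.6]
opening: 0.037
grip_force: 0.0
the job is handed in; nothing more can be done
None
```

I put the yellow stopper in the white tray, pushed the yellow stylus into the yellow tube until it stopped hard with its collar on the mouth, let go and handed the job in at 18.75 s; sign-off returned no verdict.

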